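Load and lock a circuit board in the test rack

TASK

On the electronics bench, slide back the locking bolt of the test rack's empty bay and take the tall board with the metal grip bar along its top out of the black board stand. Lower it upright down the bay's two guide channels until it rests fully home, keeping it under control so that it never drops, then slide the bolt fully closed over it. Leave the two short boards and the screwdriver that lies between stand and rack where they are.

Things in the scene. Friction and masses are not known exactly. Their poses are not given: they have to be found in the camera images.
- board: Tall green board to load, upright in a stand groove. Origin: middle of lower edge; x width 110 mm, y thickness 4, z up; 80 high, bare top corners. Small parts on the +y face (|x| < 43, y < 14, z < 66 mm). Central aluminium grip bar 60 long (x), 12 thick (y), z = 70 to 105 mm. About 0.16 kg, may vary by a third; may lean 4 degrees in the stand. Fits the bay either way round.
- stand: Black board stand, 150 x 200 mm, fixed; its place varies. Origin: centre of underside. Boards stand on its 8 mm floor in three grooves along x at y = -60, 0, +60 mm, 6.4 mm wide; the groove guides reach 48 mm above the bench. The tall board is in any one of them, short boards in the other two.
- rack: Grey base plate of the test rack, 215 x 225 x 10 mm, fixed; its place varies. Origin: underside, below the middle bay's slot centre. Three like bays on it at y = -70, 0, +70 mm: two hold a locked tall board of the same kind (immovable), one is empty. Their grip bars and bolt knobs reach 127 and 140 mm above the bench.
- bay: Empty bay of the rack, fixed, in any of the three places. Origin: underside centre, 10 mm above the bench; x along the slot (bolt at the -x end, nearer the robot), z up. Two end columns with facing channels 6.5 mm wide (y), z = 12 to 75 mm, 114 mm from back to back (x), cheeks 9 mm deep. Lead-ins flare above that to z = 87 mm, mouth about 20 mm (y) by 123 mm (x).
- seat (a point): Centre of the empty bay's slot floor, 22 mm above the bench: the middle of the board's lower edge comes to lie here when it is fully home.
- bolt (a joint): Slide bolt of the empty bay. 0 = closed (plate reaches 11 mm in over the board's corner), 0.030 m = fully open, towards the bay's -x. Clear of the board above 0.014, of the flared mouth above 0.020. Starts closed or nearly so; about 1.5 N friction, stays where left. Plate underside 95 mm above the bay's origin, 3 mm above the corner of a board fully home.
- bolt_knob (a point): Middle of the bolt's steel knob (moves with the bolt): an upright block 16 mm (x) by 12 mm (y), 30 mm high, on the 5 mm bolt plate. This point is 125 mm above the bench, the plate's top 110, the knob's top 140 mm. Its axes are those of the bay. Grip it from above across y, or push it along x.
- short1: Short circuit board, 110 x 4 x 55 mm, without grip bar, loose in a groove of the stand; leave it. Origin: middle of its lower edge.
- short2: Another short circuit board, 110 x 4 x 55 mm, without grip bar, loose in a groove of the stand; leave it. Origin: middle of its lower edge.
- driver: Screwdriver lying between rack and stand; leave it. Origin: underside, near its middle.
Not all that is in view belongs to the job. What is shaped like the board but orange or turquoise is not meant.

How it is judged:
By the outcome, as a careful person would: the job done as asked, in the order asked, and still so for the second after the job is handed in, with the robot touching nothing.
It also fails if it takes over 64 s, if anything falls off the work surface, if the arm or the gripper's body presses on something with over 40 N, if the wrist force passes 120 N, or if a joint passes its speed limit or range.

ROBOT

A 7-joint arm with a two-finger parallel gripper is mounted at the origin on the work surface. World frame = base frame: x ahead of the robot, y to its left, z up, the work surface at z = 0. Lengths are in m, angles in rad, forces in N, time in s.
With the tool pointing down it reaches from about 0.425 to 0.875 m from the base axis. Payload 9.9 kg.
Tool frame: the origin (TCP) lies at the centre of the arm's flange, where the gripper is bolted on; the fingertips stand 173 mm ahead of it and the grasp point (between the pads) lies r.grasp_offset ahead of it (r.grasp_offset is the distance from the TCP to the grasp point, in m); z points along the fingers, y is the direction in which the jaws open and shut (so a half turn about z gives the same grasp; the last joint's range is limited). The gripper opens to 85 mm and grips with 20 to 120 N. Pads are 22 mm wide; open, the fingers measure 114 mm over their backs; the gripper's body (76 mm by 85 mm) begins 54 mm behind the grasp point. The pads swing forward as they close: fully open they stand 13 mm farther back than shut.
Start: joints at [-1.358, 0.576, 0.025, 1.437, -0.015, 1.129, -0.057], TCP at [0.197, 0.645, 0.405] pointing down, gripper open.
Joint ranges: [-2.76, 2.76], [-0.34, 2.15], [-1.52, 1.57], [0.19, 2.46], [-1.09, 4.23], [0.17, 1.99], [-2.82, 2.82]. Speed limits (rad/s): [2.22, 2.22, 3.01, 3.01, 3.14, 3.14, 3.14].

INTERFACE

Orientations are given as a rotation vector (axis times angle).
In Python, from rig import r, cams, job gives the robot as it stands.
- The arm moves only by the tool carry_out, never from a script. Its argument "rows" is a list of rows, each a list of 7 numbers: the opening, from 0 (shut) to 1 (fully open), then the shift along the tool's x, y, z in cm, then the turn, a rotation vector about the tool's x, y, z in rad. A call has 1 to 10 rows; each row shifts and turns the commanded pose from where the row before left it, along the tool's axes as they then stand; what a row does not reach is not made up. A row lasts 1/8 s, in which the tool goes at most 62.5 mm and 10.7 degrees, less where a joint would pass 70% of its speed; a pose out of reach is approached as far as the arm can. A call is refused whole if a number of a shift passes 6.25 or a number of a turn 0.188, either way. A call with a gripper value outside its range is refused whole. The fingers move at their own pace and stop on an object; "newtons" is the grip in N (left out, the last holds). Time passes only in rows, so rows that do not move let the fingers close. It gives the time, the measured TCP pose, the force and the opening at its end, in the units of the state.
- r.get_state(): the state, without advancing time (a new reading comes with each control period).
- cams.capture(name): name is "scene" or "top"; returns a dict with "pixels" (384x512x3 uint8, red, green, blue), "intrinsics" (3x3 intrinsics, pixels), "dist_coeffs" ([k1, k2, p1, p2, k3] as OpenCV has them; the pictures are not rectified), "extrinsics" (4x4, takes a point from world to camera coordinates). Camera axes: x right, y up, looking along -z (the intrinsics and any distortion apply to the point x, -y, -z); pixel columns grow to the right and rows downward; lengths in m; the calibration is good to about 2 mm. A picture is of the moment at which its call begins. There is no depth.
- job.hand_in(): hands the job in, once; it reports no verdict.
The state is a dict: "time_s": time; "joint_positions": joint angles; "joint_velocities": joint speeds; "joint_efforts": joint torques, N m; "ee_pos": TCP position; "ee_rot": TCP orientation; "wrist_force": force on the tool from outside, world axes, zero at the start; "ft_torque": the same for the moment, N m; "opening": finger opening in m.
Only numpy, scipy, OpenCV 4.12 (cv2) and the standard library are available. Lean on these libraries where they do the work, as an engineer would, in place of code of your own. Each camera call takes 0.05 s, during which the arm holds its last target. There are 200 camera calls.

## Working session

There is one attempt and no reset: what is moved stays moved. The work goes in short steps, Python scripts to look and compute and a tool call to move; the robot and the scene stay as the last step left them, time stands still between calls to the robot, and variables do not carry over. Pictures are saved under pics/ and viewed, about 8 in all and at most 12, crops included, and the job is handed in when it is done.

Besides the shell and the picture viewer there is one more tool, called after "Request:" by a JSON object that holds its "op" and its "data", one argument or row to a line. carry_out: Moves the arm, as the interface text tells. Its arguments: {"type":"object","properties":{"rows":{"type":"array","items":{"type":"array","items":{"type":"number"}}},"newtons":{"type":"number"}},"required":["rows"]}

```bash
mkdir -p pics; cat > h.py <<'E'
import numpy as np, cv2
from rig import r, cams, job
def cap(n):
    c=cams.capture(n); return c
def save(c,name,crop=None,scale=1):
    im=c["pixels"][:,:,::-1]
    if crop: im=im[crop[1]:crop[3],crop[0]:crop[2]]
    im=cv2.resize(im,None,fx=scale,fy=scale,interpolation=cv2.INTER_CUBIC); cv2.imwrite("pics/"+name,im)
def ray(c,uv):
    K=np.array(c["intrinsics"],float);d=np.array(c["dist_coeffs"],float);E=np.array(c["extrinsics"],float)
    p=cv2.undistortPoints(np.array(uv,float).reshape(-1,1,2),K,d).reshape(-1,2)
    v=np.c_[p[:,0],-p[:,1],-np.ones(len(p))]
    return -E[:3,:3].T@E[:3,3], v@E[:3,:3]
def onz(c,uv,z):
    o,v=ray(c,uv); t=(z-o[2])/v[:,2]; return o+t[:,None]*v
def proj(c,P):
    K=np.array(c["intrinsics"],float);d=np.array(c["dist_coeffs"],float);E=np.array(c["extrinsics"],float)
    q=np.asarray(P,float).reshape(-1,3)@E[:3,:3].T+E[:3,3]; q=q*[1,-1,-1]
    return cv2.projectPoints(q,np.zeros(3),np.zeros(3),K,d)[0].reshape(-1,2)
E
python3 - <<'E'
from h import *
for n in("scene","top"):
    c=cap(n); save(c,n+"0.png",scale=1.56)
    E=c["extrinsics"]; print(n,(-E[:3,:3].T@E[:3,3]).round(3),c["intrinsics"][0][0],np.round(c["dist_coeffs"],3))
s=r.get_state();print(s,r.grasp_offset)
E
```

```text
scene [1.117 0.099 0.6  ] 369.07329583650653 [-0.122  0.     0.     0.     0.   ]
top [ 0.505 -0.002  0.961] 416.33669876155153 [-0.144  0.     0.     0.     0.   ]
{'time_s': 0.1, 'joint_positions': array([-1.35781841,  0.57646615,  0.02484226,  1.4377993 , -0.01502528,
        1.12901792, -0.05649089]), 'joint_velocities': array([-0.0001843 , -0.00254923,  0.00041002, -0.00409205,  0.00165563,
       -0.00028481,  0.00149918]), 'joint_efforts': array([ 6.26908295e-03, -7.67306471e+01,  2.25779861e+00, -2.86606318e+01,
        1.57961017e-02,  8.49912845e-03, -1.46118850e-05]), 'ee_pos': array([0.19732978, 0.64536595, 0.40392512]), 'ee_rot': array([-4.64388298e-01, -3.10690614e+00,  2.35097796e-03]), 'wrist_force': array([ 0.18748535, -0.40998093,  0.10638323]), 'ft_torque': array([0.02385975, 0.03625789, 0.02170179]), 'opening': 0.08534218510533276} 0.1547
```

View pics/scene0.png

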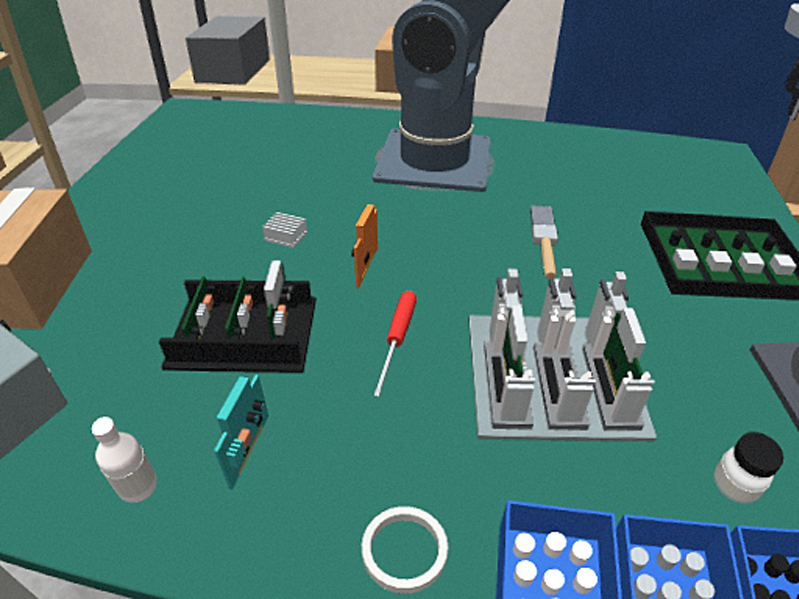

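View pics/top0.png

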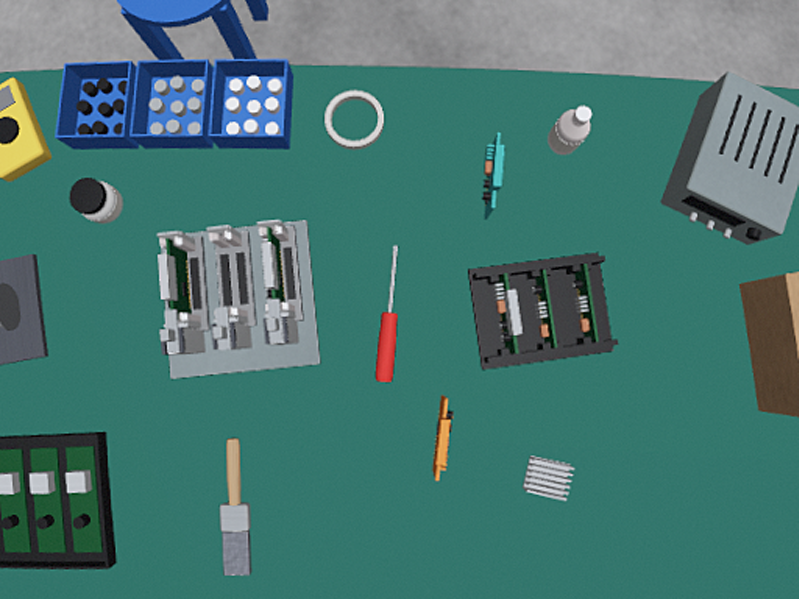

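The empty bay is the middle one (about 232,285 in the top picture), and the tall board is in the groove nearest the rack (grip bar at about 514,312). I'll zoom in on both.

```bash
python3 - <<'E'
from h import *
c=cap("top"); im=c["pixels"][:,:,::-1]
a=cv2.resize(im[135:250,95:215],None,fx=5,fy=5,interpolation=cv2.INTER_CUBIC); cv2.imwrite("pics/tr.png",a)
a=cv2.resize(im[155:245,295:400],None,fx=6,fy=6,interpolation=cv2.INTER_CUBIC); cv2.imwrite("pics/ts.png",a)
c=cap("scene"); im=c["pixels"][:,:,::-1]
a=cv2.resize(im[165:285,295:425],None,fx=5,fy=5,interpolation=cv2.INTER_CUBIC); cv2.imwrite("pics/sr.png",a)
E
```

```text
(no output)
```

View pics/tr.png

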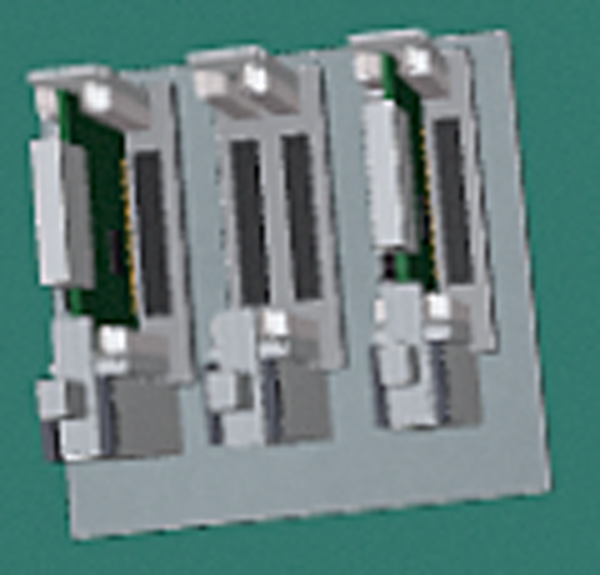

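View pics/ts.png

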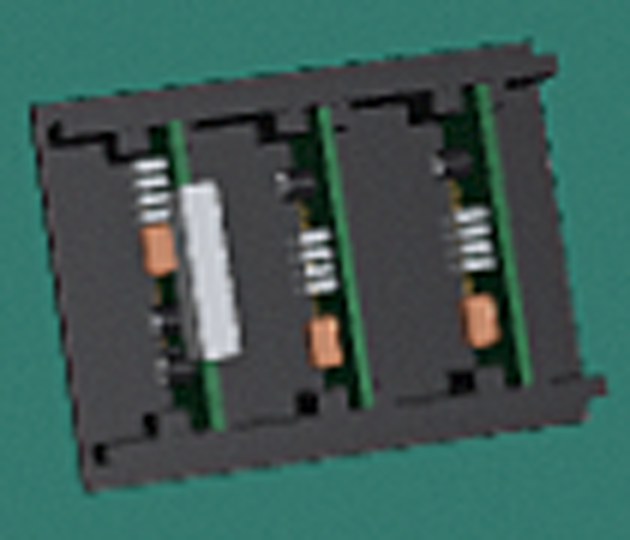

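View pics/sr.png

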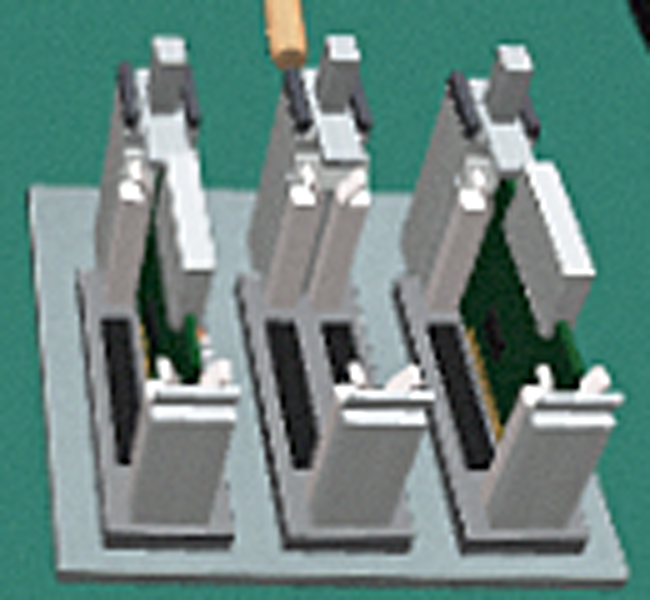

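```bash
python3 - <<'E'
from h import *
s=4
def blobs(n,box,z,zs):
    c=cap(n); x0,y0,x1,y1=box
    g=cv2.cvtColor(c["pixels"],cv2.COLOR_RGB2HSV); 
    im=cv2.resize(c["pixels"][y0:y1,x0:x1],None,fx=s,fy=s,interpolation=cv2.INTER_CUBIC)
    h=cv2.cvtColor(im,cv2.COLOR_RGB2HSV)
    for th in zs:
        m=((h[:,:,2]>th)&(h[:,:,1]<45)).astype(np.uint8)
        m=cv2.morphologyEx(m,cv2.MORPH_OPEN,np.ones((5,5)))
        for k in cv2.findContours(m,cv2.RETR_EXTERNAL,cv2.CHAIN_APPROX_NONE)[0]:
            if cv2.contourArea(k)<150: continue
            q=cv2.boxPoints(cv2.minAreaRect(k)); uv=(q+.5)/s-.5+[x0,y0]
            kk=(k.reshape(-1,2)+.5)/s-.5+[x0,y0]; P=onz(c,kk,z)
            rc=cv2.minAreaRect((P[:,:2]*1000).astype(np.float32))
            if max(rc[1])<12 or max(rc[1])>100: continue
            print(n,th,"uv",uv.mean(0).round(1),"xy mm",np.round(rc[0],1),"size",np.round(rc[1],1),"ang",round(rc[2],1))
blobs("top",(95,135,215,250),.127,(190,205,215,225)); print()
blobs("scene",(295,165,425,285),.127,(190,205,215,225)); print()
blobs("top",(295,155,400,245),.113,(190,205,215)); print()
blobs("scene",(100,160,205,240),.113,(190,205,215))
E
```

```text
top 190 uv [104.4 176.6] xy mm [595.7 305.2] size [59.9 11.6] ang 7.4
top 190 uv [171.2 169.1] xy mm [613.7 166.6] size [58.4 11.7] ang 7.1
top 205 uv [104.5 176.8] xy mm [595.4 305.1] size [58.3 10.7] ang 7.3
top 205 uv [171.5 169.1] xy mm [613.8 165.8] size [58.2  9.3] ang 6.2

scene 190 uv [404.8 277.9] xy mm [757.3 280.3] size [ 6.8 28.8] ang 14.1
scene 190 uv [409.1 248.4] xy mm [695.  294.9] size [ 5.4 28.5] ang 8.1
scene 190 uv [371.4 247.9] xy mm [703.3 230.6] size [ 5.8 27.3] ang 6.9
scene 190 uv [333.4 247.1] xy mm [711.2 167.2] size [ 5.4 28.9] ang 8.7
scene 190 uv [408.8 241.3] xy mm [679.4 294.7] size [16.4 35.2] ang 11.2
scene 190 uv [371.5 241. ] xy mm [688.  230.8] size [15.  34.3] ang 8.5
scene 190 uv [333.1 240.1] xy mm [695.9 165.8] size [16.3 33.4] ang 11.9
scene 190 uv [389.1 202.4] xy mm [585.  272.4] size [ 9.2 24.3] ang 81.4
scene 190 uv [365.2 202. ] xy mm [591.2 226.1] size [20.6 13.1] ang 4.1
scene 190 uv [355.1 201.5] xy mm [593.  207.6] size [ 9.1 23. ] ang 85.2
scene 190 uv [321.  200.6] xy mm [600.8 143.4] size [ 8.7 22.5] ang 89.1
scene 190 uv [403.4 2
[... 3336 characters left out ...]
 mm [554.9 290.2] size [17.5 13.2] ang 9.4
scene 225 uv [363.  191.9] xy mm [562.8 224. ] size [12.  24.9] ang 87.1
scene 225 uv [327.2 189.8] xy mm [567.2 154.5] size [13.  14.1] ang 0.4
scene 225 uv [397.8 176.1] xy mm [501.9 299.4] size [ 9.8 13.1] ang 83.1
scene 225 uv [363.4 174.1] xy mm [506.7 227.8] size [13.3 10.1] ang 2.8

top 190 uv [329.6 199.8] xy mm [ 558.8 -157.8] size [58.8 11.3] ang 8.2
top 205 uv [329.7 199.6] xy mm [ 559.  -158.1] size [58.3  9.9] ang 8.5

scene 190 uv [174.2 176. ] xy mm [ 559.  -159.9] size [60.9 12.3] ang 8.3
scene 205 uv [174.2 176. ] xy mm [ 559.4 -159.7] size [60.  11.6] ang 8.5
scene 215 uv [174.2 176.1] xy mm [ 559.4 -159.7] size [60.  11.2] ang 8.3
```

```bash
cat >> h.py <<'E'
from scipy.spatial.transform import Rotation as R
GO=r.grasp_offset
def down(yaw):  # tool z down, tool y along world direction (yaw) rotated from +y
    z=np.array([0,0,-1.]); y=np.array([-np.sin(yaw),np.cos(yaw),0]); x=np.cross(y,z)
    return R.from_matrix(np.c_[x,y,z])
def plan(g,yaw,pose=None):
    """turn (rad, tool) first, then shift (cm, turned tool axes) to bring grasp point to g"""
    s=r.get_state(); p=s["ee_pos"]; q=R.from_rotvec(s["ee_rot"])
    c=[down(yaw),down(yaw+np.pi)]; t=min([(q.inv()*k).as_rotvec() for k in c],key=np.linalg.norm)
    q2=q*R.from_rotvec(t); tcp=np.array(g)-q2.apply([0,0,GO])
    print("turn",t.round(4),"shift cm",(q2.inv().apply(tcp-p)*100).round(2),"| tcp",p.round(4),"f",s["wrist_force"].round(1),"open",round(s["opening"],4),"t",s["time_s"])
E
python3 - <<'E'
from h import *
a=np.radians(7.4)
plan((.5245,.2243,.233),a)
E
```

```text
turn [-3.00e-04 -1.00e-04 -4.26e-01] shift cm [-27.01 -45.98   1.69] | tcp [0.1974 0.6455 0.4046] f [0.1 1.5 0.7] open 0.0854 t 0.4
```

Request:
{"op": "carry_out", "data": {
  "rows": [
    [0.5,0,0,0,0,0,-0.142],
    [0.5,0,0,0,0,0,-0.142],
    [0.5,0,0,0,0,0,-0.142],
    [0.5,-3.86,-6.57,0.24,0,0,0]
  ],
  "newtons": 20
}}

```text
refused, shift out of range in row 4
```

Request:
{"op": "carry_out", "data": {
  "rows": [
    [0.5,-3,-5.1,0.2,0,0,0],
    [0.5,-3,-5.1,0.2,0,0,0],
    [0.5,-3,-5.1,0.2,0,0,0],
    [0.5,-3,-5.1,0.2,0,0,0],
    [0.5,-3,-5.1,0.2,0,0,0],
    [0.5,-3,-5.1,0.2,0,0,0],
    [0.5,-3,-5.1,0.2,0,0,0],
    [0.5,-3,-5.1,0.2,0,0,0],
    [0.5,-3,-5.1,0,0,0,0],
    [0.5,0,0,0,0,0,0]
  ]
}}

```text
time_s: 1.65
ee_pos: [0.3216, 0.124, 0.389]
ee_rot: [0.475, 3.105, -0.0]
wrist_force: [0.4, 1.0, -0.1]
opening: 0.0427
```

```bash
python3 - <<'E'
from h import *
a=np.radians(7.4)
plan((.5245,.2243,.133),a)
E
```

```text
turn [-2.00e-04  4.00e-04 -4.33e-01] shift cm [-21.41   7.34  10.13] | tcp [0.3216 0.124  0.389 ] f [ 0.4  1.  -0.1] open 0.0427 t 1.65
```

The first call was refused for a number out of range and the second still ran. It did no harm, since the arm was high and clear. I'll correct from here.

Request:
{"op": "carry_out", "data": {
  "rows": [
    [0.5,0,0,0,0,0,-0.144],
    [0.5,0,0,0,0,0,-0.144],
    [0.5,0,0,0,0,0,-0.144],
    [0.5,-4.3,1.47,0,0,0,0],
    [0.5,-4.3,1.47,0,0,0,0],
    [0.5,-4.3,1.47,0,0,0,0],
    [0.5,-4.3,1.47,0,0,0,0],
    [0.5,-4.2,1.47,0,0,0,0],
    [0.5,0,0,0,0,0,0]
  ]
}}

```text
time_s: 2.78
ee_pos: [0.5253, 0.2319, 0.3879]
ee_rot: [-0.215, 3.134, 0.001]
wrist_force: [-0.3, -0.0, -0.8]
opening: 0.0429
```

```bash
python3 - <<'E'
from h import *
a=np.radians(7.4)
plan((.5245,.2243,.133),a)
E
```

```text
turn [0.0006 0.0008 0.0078] shift cm [ 0.17 -0.74 10.02] | tcp [0.5253 0.2319 0.3879] f [-0.3 -0.  -0.8] open 0.0429 t 2.775
```

Request:
{"op": "carry_out", "data": {
  "rows": [
    [0.5,0,0,0,0,0,0.008],
    [0.5,0.17,-0.74,0,0,0,0],
    [0.5,0,0,3.3,0,0,0],
    [0.5,0,0,3.3,0,0,0],
    [0.5,0,0,2,0,0,0],
    [0.5,0,0,1.4,0,0,0],
    [0.5,0,0,0,0,0,0]
  ]
}}

```text
time_s: 3.65
ee_pos: [0.5223, 0.2213, 0.2884]
ee_rot: [0.199, -3.134, 0.001]
wrist_force: [0.4, -0.5, -0.1]
opening: 0.0432
```

```bash
python3 - <<'E'
from h import *
plan((.5245,.2243,.133),np.radians(7.4))
c=cap("scene");save(c,"k1.png",(320,120,420,220),5)
E
```

```text
turn [-0.0004 -0.0011 -0.0022] shift cm [-0.25  0.27  0.07] | tcp [0.5223 0.2213 0.2884] f [ 0.4 -0.5 -0.1] open 0.0432 t 3.65
```

View pics/k1.png

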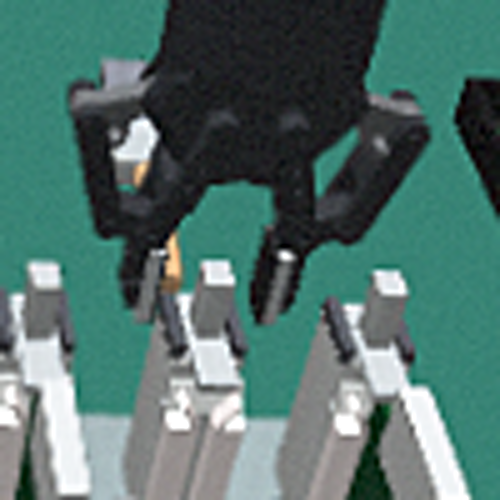

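The fingers straddle the empty bay's knob (about 215,290 in the crop, fingers at 150 and 270). I'll fine-centre and close.

Request:
{"op": "carry_out", "data": {
  "rows": [
    [0.5,-0.2,0.2,0,0,0,0],
    [0.1,0,0,0,0,0,0],
    [0,0,0,0,0,0,0],
    [0,0,0,0,0,0,0],
    [0,0,0,0,0,0,0],
    [0,0,0,0,0,0,0]
  ],
  "newtons": 25
}}

```text
time_s: 4.45
ee_pos: [0.5246, 0.2242, 0.2892]
ee_rot: [-0.2, 3.134, 0.001]
wrist_force: [-1.4, 1.2, 5.8]
opening: 0.0116
```

Request:
{"op": "carry_out", "data": {
  "rows": [
    [0,0.5,0,0,0,0,0],
    [0,0.5,0,0,0,0,0],
    [0,0.5,0,0,0,0,0],
    [0,0.5,0,0,0,0,0],
    [0,0.4,0,0,0,0,0],
    [0,0.2,0,0,0,0,0],
    [0,0,0,0,0,0,0]
  ]
}}

```text
time_s: 5.32
ee_pos: [0.4986, 0.2209, 0.2892]
ee_rot: [-0.2, 3.134, 0.001]
wrist_force: [-0.2, 1.1, 6.7]
opening: 0.0111
```

Request:
{"op": "carry_out", "data": {
  "rows": [
    [0,0.1,0,0,0,0,0],
    [0,0.1,0,0,0,0,0],
    [0,0,0,0,0,0,0]
  ]
}}

```text
time_s: 5.7
ee_pos: [0.4977, 0.2207, 0.2892]
ee_rot: [-0.199, 3.132, 0.002]
wrist_force: [6.2, 2.1, 1.6]
opening: 0.0116
```

The stop is reached: 27 mm of travel, so the bolt started about 3 mm open. Now release and rise.

Request:
{"op": "carry_out", "data": {
  "rows": [
    [0.5,-0.1,0,0,0,0,0],
    [0.5,0,0,0,0,0,0],
    [0.5,0,0,0,0,0,0],
    [0.5,0,0,-3,0,0,0],
    [0.5,0,0,-5,0,0,0],
    [0.5,0,0,-2,0,0,0]
  ]
}}

```text
time_s: 6.45
ee_pos: [0.4979, 0.2205, 0.3912]
ee_rot: [-0.199, 3.133, 0.002]
wrist_force: [-0.5, 0.3, 0.1]
opening: 0.0427
```

```bash
python3 - <<'E'
from h import *
plan((.559,-.159,.233),np.radians(8.3))
E
```

```text
turn [ 0.001   0.0026 -0.0179] shift cm [ -0.56 -38.43   0.35] | tcp [0.4979 0.2205 0.3912] f [-0.5  0.3  0.1] open 0.0427 t 6.45
```

Request:
{"op": "carry_out", "data": {
  "rows": [
    [0.6,-0.1,-4,0,0,0.002,-0.018],
    [0.6,-0.1,-6,0,0,0,0],
    [0.6,-0.1,-6,0,0,0,0],
    [0.6,-0.1,-6,0,0,0,0],
    [0.6,-0.1,-6,0,0,0,0],
    [0.6,0,-6,0,0,0,0],
    [0.6,0,-4.4,0,0,0,0],
    [0.6,0,0,0,0,0,0]
  ]
}}

```text
time_s: 7.45
ee_pos: [0.5568, -0.163, 0.3884]
ee_rot: [0.218, -3.131, 0.003]
wrist_force: [-0.5, 0.9, -0.8]
opening: 0.0512
```

```bash
python3 - <<'E'
from h import *
plan((.559,-.159,.101),np.radians(8.3))
E
```

```text
turn [-0.0018 -0.003  -0.0061] shift cm [-0.27  0.37 13.27] | tcp [ 0.5568 -0.163   0.3884] f [-0.5  0.9 -0.8] open 0.0512 t 7.45
```

Request:
{"op": "carry_out", "data": {
  "rows": [
    [0.6,-0.25,0.37,0,0,0,-0.006],
    [0.6,0,0,4,0,0,0],
    [0.6,0,0,4,0,0,0],
    [0.6,0,0,2,0,0,0],
    [0.6,0,0,1,0,0,0],
    [0.6,0,0,0,0,0,0],
    [0.6,0,0,0,0,0,0]
  ]
}}

```text
time_s: 8.32
ee_pos: [0.5596, -0.1545, 0.2796]
ee_rot: [0.238, -3.132, 0.001]
wrist_force: [0.3, 0.5, 0.2]
opening: 0.0514
```

```bash
python3 - <<'E'
from h import *
plan((.559,-.159,.101),np.radians(8.3))
c=cap("scene");save(c,"b1.png",(110,100,230,220),5)
E
```

```text
turn [-0.0004 -0.0006  0.0069] shift cm [ 0.13 -0.44  2.39] | tcp [ 0.5596 -0.1545  0.2796] f [0.3 0.5 0.2] open 0.0514 t 8.325
```

View pics/b1.png

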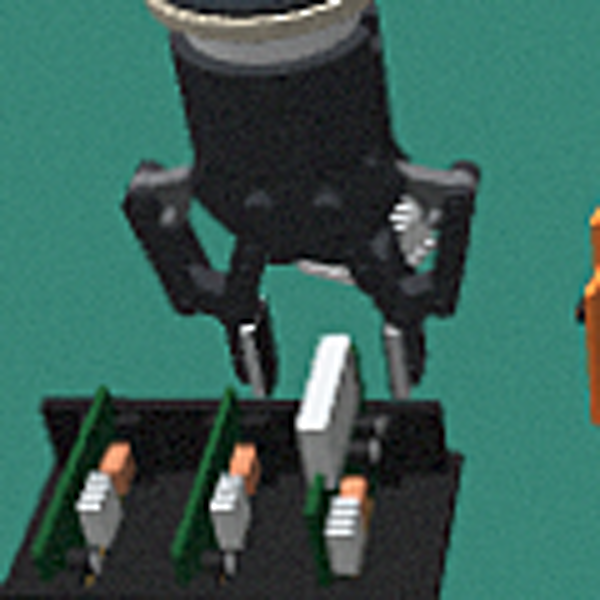

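The bar (about 328,390) is between the fingers (250 and 405). I'll correct by 4 mm and descend.

Request:
{"op": "carry_out", "data": {
  "rows": [
    [0.6,0.1,-0.44,0,0,0,0.006],
    [0.6,0,0,0,0,0,0],
    [0.6,0,0,1.2,0,0,0],
    [0.6,0,0,1.2,0,0,0],
    [0.6,0,0,0,0,0,0]
  ]
}}

```text
time_s: 9.0
ee_pos: [0.5584, -0.1591, 0.2531]
ee_rot: [0.228, -3.129, -0.001]
wrist_force: [0.3, 0.0, 0.9]
opening: 0.0514
```

```bash
python3 - <<'E'
from h import *
plan((.559,-.159,.101),np.radians(8.3))
E
```

```text
turn [ 0.001  -0.0046  0.0004] shift cm [-0.06  0.   -0.26] | tcp [ 0.5584 -0.1591  0.2531] f [0.3 0.  0.9] open 0.0514 t 9.0
```

Request:
{"op": "carry_out", "data": {
  "rows": [
    [0.6,0,0,-0.2,0,0,0],
    [0.3,0,0,0,0,0,0],
    [0.1,0,0,0,0,0,0],
    [0,0,0,0,0,0,0],
    [0,0,0,0,0,0,0],
    [0,0,0,0,0,0,0]
  ],
  "newtons": 50
}}

```text
time_s: 9.75
ee_pos: [0.559, -0.1594, 0.2571]
ee_rot: [0.228, -3.132, 0.001]
wrist_force: [-0.2, -0.4, 6.3]
opening: 0.0109
```

Request:
{"op": "carry_out", "data": {
  "rows": [
    [0,0,0,-0.3,0,0,0],
    [0,0,0,-0.7,0,0,0],
    [0,0,0,-1,0,0,0],
    [0,0,0,-2,0,0,0],
    [0,0,0,-3,0,0,0],
    [0,0,0,-4,0,0,0],
    [0,0,0,-3,0,0,0],
    [0,0,0,0,0,0,0],
    [0,0,0,0,0,0,0]
  ]
}}

```text
time_s: 10.88
ee_pos: [0.5588, -0.1591, 0.3962]
ee_rot: [0.228, -3.131, -0.0]
wrist_force: [-0.5, -0.8, -2.2]
opening: 0.0111
```

```bash
python3 - <<'E'
from h import *
plan((.604,.235,.2501),np.radians(7.4))
s=4
zb=r.get_state()["ee_pos"][2]-GO
for n in("top","scene"):
    c=cap(n); g=proj(c,[.559,-.159,zb])[0].round().astype(int); x0,y0=g-70; x0=max(x0,0);y0=max(y0,0)
    im=cv2.resize(c["pixels"][y0:y0+125,x0:x0+125],None,fx=s,fy=s,interpolation=cv2.INTER_CUBIC)
    cv2.imwrite("pics/g_%s.png"%n,im[:,:,::-1]); print(n,g,x0,y0)
a=np.hstack([cv2.resize(cv2.imread("pics/g_%s.png"%n),(400,400)) for n in("top","scene")]); cv2.imwrite("pics/g.png",a)
E
```

```text
turn [ 0.0004 -0.0027  0.0162] shift cm [-9.56 38.5  -0.86] | tcp [ 0.5588 -0.1591  0.3962] f [-0.5 -0.8 -2.2] open 0.0111 t 10.875
top [344 195] 274 125
scene [165 122] 95 52
```

View pics/g.png

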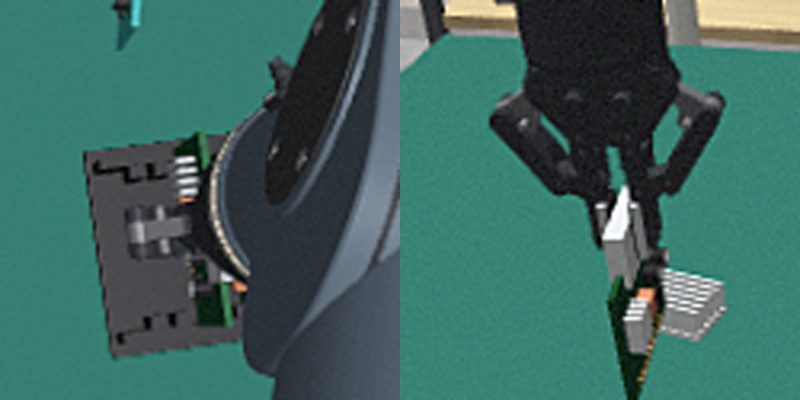

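Board held upright (bar at about 620,235, board below it). Board bottom = grasp height − 94 mm, so home is TCP z ≈ 0.271. Now carry it over the bay.

Request:
{"op": "carry_out", "data": {
  "rows": [
    [0,0,0,-1.5,0,0,0.016],
    [0,-0.3,1.5,-0.5,0,0,0],
    [0,-0.8,3,0,0,0,0],
    [0,-1,4.2,0,0,0,0],
    [0,-1.2,5,0,0,0,0],
    [0,-1.2,5,0,0,0,0],
    [0,-1.2,5,0,0,0,0],
    [0,-1.2,5,0,0,0,0],
    [0,-1.2,4.5,0,0,0,0],
    [0,-0.8,3,0,0,0,0]
  ]
}}

```text
time_s: 12.22
ee_pos: [0.6, 0.2154, 0.4166]
ee_rot: [0.208, -3.132, -0.002]
wrist_force: [0.5, -0.9, -2.0]
opening: 0.0111
```

Request:
{"op": "carry_out", "data": {
  "rows": [
    [0,-0.4,1.5,0,0,0,0],
    [0,-0.2,0.8,0,0,0,0],
    [0,0,0,0,0,0,0],
    [0,0,0,0,0,0,0],
    [0,0,0,0,0,0,0]
  ]
}}

```text
time_s: 12.85
ee_pos: [0.6039, 0.2336, 0.4167]
ee_rot: [0.2, -3.133, 0.001]
wrist_force: [0.1, 0.4, -1.8]
opening: 0.011
```

```bash
python3 - <<'E'
from h import *
plan((.604,.2345,.2474),np.radians(7.4))
c=cap("scene");save(c,"p1.png",(310,90,430,260),3.5)
E
```

```text
turn [-0.0003 -0.0019 -0.0016] shift cm [-0.02  0.09  1.46] | tcp [0.6039 0.2336 0.4167] f [ 0.1  0.4 -1.8] open 0.011 t 12.85
```

View pics/p1.png

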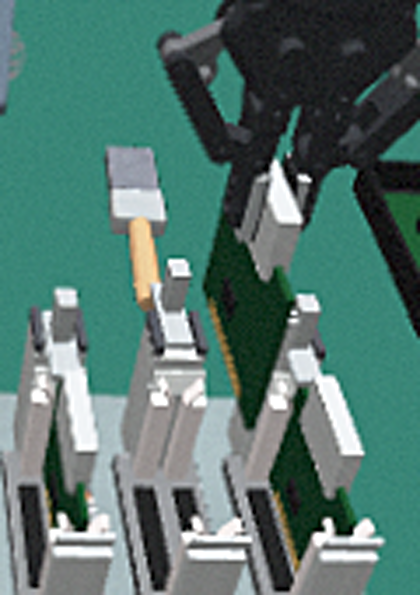

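The board is over the middle (empty) bay, bolt open (knob at about 178,270). I'll check the board's lower +x corner (248,428) against the tool-based prediction.

```bash
python3 - <<'E'
from h import *
c=cap("scene"); f=lambda x,y:[310+(x+.5)/3.5-.5,90+(y+.5)/3.5-.5]
print("low corner",onz(c,[f(248,428)],.1676).round(4),"tool pred",.6039+.055*.9917,.2336+.055*.1288)
print("locked L top corner",onz(c,[f(356,507)],.102).round(4))
P=np.array([.604,.2345,0])+np.array([[.055*.9917-.07*.1288,.055*.1288+.07*.9917,.102]]); print("pred",P.round(4))
# bar +x end of held board: top corners
print("bar end",onz(c,[f(272,224),f(298,222)],.2726).round(4),"pred centre",.6039+.03*.9917,.2336+.03*.1288)
E
```

```text
low corner [[0.6572 0.2402 0.1676]] tool pred 0.6584435 0.240684
locked L top corner [[0.6383 0.3142 0.102 ]]
pred [[0.6495 0.311  0.102 ]]
bar end [[0.6374 0.2288 0.2726]
 [0.6337 0.2407 0.2726]] pred centre 0.633651 0.237464
```

The tool-based and image-based corners agree to about 1.3 mm. Descend to just above the mouth, then go slowly.

Request:
{"op": "carry_out", "data": {
  "rows": [
    [0,0,0.09,0,0,0,0],
    [0,0,0,1,0,0,0],
    [0,0,0,2,0,0,0],
    [0,0,0,2,0,0,0],
    [0,0,0,1,0,0,0],
    [0,0,0,0.5,0,0,0],
    [0,0,0,0,0,0,0],
    [0,0,0,0,0,0,0]
  ]
}}

```text
time_s: 13.95
ee_pos: [0.6037, 0.2356, 0.3521]
ee_rot: [0.203, -3.134, -0.0]
wrist_force: [-0.5, -0.1, -2.6]
opening: 0.0112
```

```bash
python3 - <<'E'
from h import *
plan((.604,.2345,.2474),np.radians(7.4))
E
```

```text
turn [ 0.0002 -0.001   0.    ] shift cm [-0.01 -0.11 -5.  ] | tcp [0.6037 0.2356 0.3521] f [-0.5 -0.1 -2.6] open 0.0112 t 13.95
```

Request:
{"op": "carry_out", "data": {
  "rows": [
    [0,0,-0.1,0.5,0,0,0],
    [0,0,0,0.5,0,0,0],
    [0,0,0,0.5,0,0,0],
    [0,0,0,0.4,0,0,0],
    [0,0,0,0,0,0,0],
    [0,0,0,0,0,0,0]
  ]
}}

```text
time_s: 14.7
ee_pos: [0.6037, 0.2346, 0.3326]
ee_rot: [0.203, -3.133, 0.0]
wrist_force: [-0.8, 0.6, -1.4]
opening: 0.0115
```

```bash
python3 - <<'E'
from h import *
plan((.604,.2345,.1164),np.radians(7.4))
E
```

```text
turn [-0.     -0.0018  0.    ] shift cm [-0.03 -0.02  6.15] | tcp [0.6037 0.2346 0.3326] f [-0.8  0.6 -1.4] open 0.0115 t 14.7
```

Request:
{"op": "carry_out", "data": {
  "rows": [
    [0,0,0,0.4,0,0,0],
    [0,0,0,0.4,0,0,0],
    [0,0,0,0.4,0,0,0],
    [0,0,0,0.3,0,0,0],
    [0,0,0,0,0,0,0]
  ]
}}

```text
time_s: 15.32
ee_pos: [0.6035, 0.2346, 0.3171]
ee_rot: [0.203, -3.133, 0.001]
wrist_force: [0.5, 0.0, -2.0]
opening: 0.0113
```

Request:
{"op": "carry_out", "data": {
  "rows": [
    [0,0,0,0.4,0,0,0],
    [0,0,0,0.5,0,0,0],
    [0,0,0,0.5,0,0,0],
    [0,0,0,0.5,0,0,0],
    [0,0,0,0.4,0,0,0],
    [0,0,0,0,0,0,0]
  ]
}}

```text
time_s: 16.08
ee_pos: [0.6035, 0.2346, 0.2941]
ee_rot: [0.203, -3.132, 0.001]
wrist_force: [-0.1, 0.2, -1.9]
opening: 0.0113
```

Request:
{"op": "carry_out", "data": {
  "rows": [
    [0,0,0,0.5,0,0,0],
    [0,0,0,0.5,0,0,0],
    [0,0,0,0.5,0,0,0],
    [0,0,0,0.4,0,0,0],
    [0,0,0,0.2,0,0,0],
    [0,0,0,0,0,0,0]
  ]
}}

```text
time_s: 16.82
ee_pos: [0.6035, 0.2346, 0.2733]
ee_rot: [0.203, -3.133, 0.0]
wrist_force: [-0.7, 0.2, -1.9]
opening: 0.0111
```

Request:
{"op": "carry_out", "data": {
  "rows": [
    [0,0,0,0.1,0,0,0],
    [0,0,0,0.1,0,0,0],
    [0,0,0,0,0,0,0]
  ]
}}

```text
time_s: 17.2
ee_pos: [0.6035, 0.2346, 0.2714]
ee_rot: [0.203, -3.133, 0.0]
wrist_force: [0.4, 0.5, -1.1]
opening: 0.0113
```

Request:
{"op": "carry_out", "data": {
  "rows": [
    [0,0,0,0.1,0,0,0],
    [0,0,0,0,0,0,0]
  ]
}}

```text
time_s: 17.45
ee_pos: [0.6035, 0.2346, 0.2712]
ee_rot: [0.203, -3.134, -0.0]
wrist_force: [-1.3, -0.4, 4.9]
opening: 0.0113
```

Request:
{"op": "carry_out", "data": {
  "rows": [
    [0,0,0,0.05,0,0,0],
    [0,0,0,0.05,0,0,0],
    [0,0,0,0,0,0,0]
  ]
}}

```text
time_s: 17.82
ee_pos: [0.6035, 0.2345, 0.2711]
ee_rot: [0.203, -3.134, -0.001]
wrist_force: [-4.5, -1.4, 14.4]
opening: 0.0115
```

It touched down exactly at the predicted TCP height of 0.2711. Ease the pressure, release, and rise.

Request:
{"op": "carry_out", "data": {
  "rows": [
    [0,0,0,-0.12,0,0,0],
    [0.3,0,0,0,0,0,0],
    [0.5,0,0,0,0,0,0],
    [0.5,0,0,0,0,0,0],
    [0.5,0,0,-1,0,0,0],
    [0.5,0,0,-3,0,0,0],
    [0.5,0,0,-5,0,0,0],
    [0.5,0,0,-2,0,0,0],
    [0.5,0,0,0,0,0,0]
  ]
}}

```text
time_s: 18.95
ee_pos: [0.6041, 0.2346, 0.3832]
ee_rot: [-0.202, 3.133, 0.002]
wrist_force: [0.1, -0.1, -0.9]
opening: 0.0428
```

```bash
python3 - <<'E'
from h import *
plan((.498,.2208,.1345),np.radians(7.4))
c=cap("scene");save(c,"d1.png",(310,140,430,260),5)
E
```

```text
turn [ 0.0012  0.0019 -0.0001] shift cm [10.7 -0.   9.4] | tcp [0.6041 0.2346 0.3832] f [ 0.1 -0.1 -0.9] open 0.0428 t 18.95
```

View pics/d1.png

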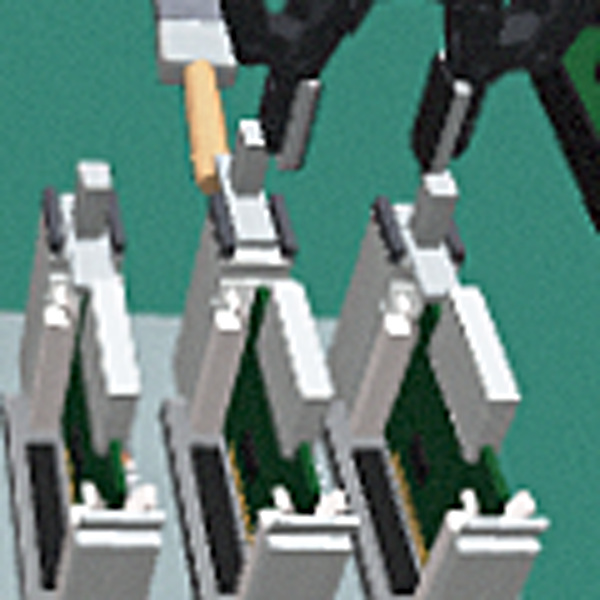

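The board is seated like its two neighbours and the bolt (knob at about 250,155) is still open. Now grip the knob and close it.

Request:
{"op": "carry_out", "data": {
  "rows": [
    [0.5,5,0,0,0,0,0],
    [0.5,5.7,0,0,0,0,0],
    [0.5,0,0,0,0,0,0],
    [0.5,0,0,3,0,0,0],
    [0.5,0,0,3,0,0,0],
    [0.5,0,0,2,0,0,0],
    [0.5,0,0,1.4,0,0,0],
    [0.5,0,0,0,0,0,0],
    [0.5,0,0,0,0,0,0]
  ]
}}

```text
time_s: 20.12
ee_pos: [0.4978, 0.2209, 0.2873]
ee_rot: [0.203, -3.134, -0.0]
wrist_force: [0.6, 0.1, 0.4]
opening: 0.0426
```

```bash
python3 - <<'E'
from h import *
plan((.498,.2208,.1345),np.radians(7.4))
E
```

```text
turn [ 0.0001 -0.0013 -0.0001] shift cm [-0.02 -0.01 -0.19] | tcp [0.4978 0.2209 0.2873] f [0.6 0.1 0.4] open 0.0426 t 20.125
```

Request:
{"op": "carry_out", "data": {
  "rows": [
    [0.2,0,0,-0.15,0,0,0],
    [0,0,0,0,0,0,0],
    [0,0,0,0,0,0,0],
    [0,0,0,0,0,0,0],
    [0,-0.3,0,0,0,0,0],
    [0,-0.5,0,0,0,0,0],
    [0,-0.6,0,0,0,0,0],
    [0,-0.6,0,0,0,0,0],
    [0,-0.5,0,0,0,0,0],
    [0,-0.3,0,0,0,0,0]
  ],
  "newtons": 30
}}

```text
time_s: 21.38
ee_pos: [0.5256, 0.2244, 0.2893]
ee_rot: [0.202, -3.134, -0.001]
wrist_force: [-2.0, -1.0, 7.3]
opening: 0.0113
```

Request:
{"op": "carry_out", "data": {
  "rows": [
    [0,-0.1,0,0,0,0,0],
    [0,-0.1,0,0,0,0,0],
    [0,0,0,0,0,0,0],
    [0,0,0,0,0,0,0]
  ]
}}

```text
time_s: 21.88
ee_pos: [0.5274, 0.2246, 0.2893]
ee_rot: [0.202, -3.134, -0.001]
wrist_force: [-0.5, 0.0, 7.6]
opening: 0.0114
```

Request:
{"op": "carry_out", "data": {
  "rows": [
    [0,-0.1,0,0,0,0,0],
    [0,0,0,0,0,0,0]
  ]
}}

```text
time_s: 22.12
ee_pos: [0.5278, 0.2247, 0.2893]
ee_rot: [0.202, -3.133, -0.0]
wrist_force: [-3.8, -1.4, 10.5]
opening: 0.011
```

Request:
{"op": "carry_out", "data": {
  "rows": [
    [0,-0.1,0,0,0,0,0],
    [0,0,0,0,0,0,0]
  ]
}}

```text
time_s: 22.38
ee_pos: [0.5281, 0.2248, 0.2892]
ee_rot: [0.203, -3.131, 0.0]
wrist_force: [-8.3, -2.0, 13.8]
opening: 0.0111
```

The closed stop is reached at x = 0.528, which matches 30 mm of travel. Release, rise and check.

Request:
{"op": "carry_out", "data": {
  "rows": [
    [0.5,0,0,0,0,0,0],
    [0.5,0,0,0,0,0,0],
    [0.5,0,0,0,0,0,0],
    [0.5,0,0,-2,0,0,0],
    [0.5,0,0,-5,0,0,0],
    [0.5,0,0,-5,0,0,0],
    [0.5,3,0,-2,0,0,0],
    [0.5,0,0,0,0,0,0],
    [0.5,0,0,0,0,0,0]
  ]
}}

```text
time_s: 23.5
ee_pos: [0.4998, 0.2212, 0.428]
ee_rot: [0.203, -3.133, 0.0]
wrist_force: [-0.1, 0.6, -0.8]
opening: 0.0423
```

```bash
python3 - <<'E'
from h import *
c=cap("scene");save(c,"e1.png",(95,130,430,290),2.38)
im=c["pixels"];h=cv2.cvtColor(cv2.resize(im[165:200,300:425],None,fx=4,fy=4,interpolation=cv2.INTER_CUBIC),cv2.COLOR_RGB2HSV)
m=((h[:,:,2]>205)&(h[:,:,1]<45)).astype(np.uint8)
for k in cv2.findContours(m,0,1)[0]:
    if cv2.contourArea(k)<100: continue
    p=cv2.minAreaRect(k)[0]; uv=(np.array(p)+.5)/4-.5+[300,165]; print(uv.round(1),onz(c,[uv],.14).round(4))
E
```

```text
[328.2 192.8] [[0.5917 0.1549 0.14  ]]
[396.6 193.6] [[0.5726 0.2848 0.14  ]]
[390.1 182.6] [[0.5416 0.2759 0.14  ]]
[361.1 190.5] [[0.5749 0.2172 0.14  ]]
[323.1 181.4] [[0.5599 0.1447 0.14  ]]
[397.6 176.1] [[0.5183 0.2937 0.14  ]]
[363.5 175.1] [[0.527  0.2245 0.14  ]]
[328.4 174.4] [[0.5365 0.1546 0.14  ]]
```

View pics/e1.png

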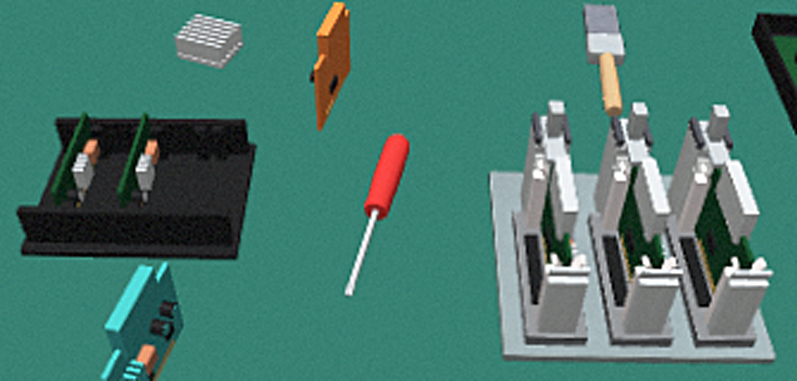

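The middle knob is level with its neighbours: (0.527, 0.2245), against a midpoint of (0.5274, 0.2242). The short boards and the screwdriver are where they were.

```bash
python3 -c "
from rig import job; print(job.hand_in())"
```

```text
the job is handed in; nothing more can be done
None
```

The tall board is fully home in the rack's empty (middle) bay with the bolt closed over it. I handed the job in at about 23.5 s of the 64 s allowed, and no verdict was reported.

- **Bolt opened:** I gripped the knob and slid it 27 mm back to its stop, so it had started about 3 mm open.
- **Board lowered:** It stayed in the grip all the way down. It touched down at TCP height 0.2711 m, exactly as predicted for fully home, and I released it only once it was resting there. The picture after release showed it level with the two locked boards.
- **Bolt closed:** I pushed it to its stop, 30 mm from the open position. In the last image the knob is within 0.5 mm of the line between the two locked bays' knobs.
- **Left alone:** In the last picture the two short boards and the screwdriver look undisturbed.
- **Forces:** Wrist forces at the move ends were no more than about 16 N.

**What went wrong or disagreed:**
- My first move call was refused because one number was out of range. The next call then ran without its turn, in free space, and I corrected from there.
- The two cameras differed by about 2 mm on the rack and the board. I settled this with the knob and bar positions felt while gripping.
- One check on a locked board's corner was about 11 mm off. I discounted it because the lead-in seemed to hide that corner.

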